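# Take a filter canister apart for cleaning

## Task

The larger of the two aquarium filter canisters is due for cleaning: take it apart by first lifting off its domed lid, then lifting the media basket out of the tub by its centre stem. Set both down upright (knob and stem up), side by side and flat on the floor of the white drip tray, without dropping them. Leave the small canister standing where it is.

Things in the scene. Friction and masses are not known exactly. Their poses are not given: they have to be found in the camera images.
- lid_knob (a point): Larger canister's loose grey lid, 0.16 kg, 88 mm tall: flange 114 mm, hollow dome 94 mm across, knob 22 mm across, 32 tall on top. Point: on the axis (z up) in the knob, 11 mm below its top, 21 above the dome, 77 above the lid's underside. It sits on the tub, underside 6 mm inside the mouth; the basket's stem reaches 46 mm up into it: lift it straight up over 46 mm before moving aside.
- basket_stem (a point): Loose grey basket of white ceramic pieces, 0.25 kg, under the lid in the fixed black tub (110 mm across, rim 80 mm high, floor 6 mm): 88 mm across, 55 tall, 7 mm play in the tub; central upright stem 18 mm across, top 114 mm above the underside. Point: on the stem's axis (z up), 14 mm below its top, 100 above the underside. Lift over 74 mm to clear the tub.
- tray_in (a point): White plastic drip tray, fixed, empty, 290 by 170 mm outside, 280 by 160 mm inside, rim 14 mm high. Point: centre of its inner floor, 5 mm above the work surface; x along its long side, y along its short side, z up. The lid fits in one half of its length, the basket in the other.
- small_canister_mid (a point): The smaller canister, closed, loose, to be left alone: black body 72 mm across, grey domed lid 78 mm across with a 16 mm knob, 117 mm tall in all. Point: its centre, 58 mm above the work surface. A bottle (100 mm tall) and a jar (85 mm tall) also stand farther out.
Not all that is in view belongs to the job. What is shaped like the part that bears lid_knob but green or yellow is not meant.

How it is judged:
By the outcome, as a careful person would: the job done as asked, in the order asked, and still so for the second after the job is handed in, with the robot touching nothing.
It also fails if it takes over 64 s, if anything falls off the work surface, if the arm or the gripper's body presses on something with over 40 N, if the wrist force passes 120 N, or if a joint passes its speed limit or range.

## Robot

A 6-joint arm with a two-finger parallel gripper is mounted at the origin on the work surface. World frame = base frame: x ahead of the robot, y to its left, z up, the work surface at z = 0. Lengths are in m, angles in rad, forces in N, time in s.
With the tool pointing down it reaches from about 0.3 to 0.775 m from the base axis. Payload 14.6 kg.
Tool frame: the origin (TCP) lies midway between the tips of the shut fingers; the grasp point (between the pads) lies 19 mm behind it (hold_point_z is the distance from the TCP to the grasp point, in m); z points along the fingers, y is the line along which they close (so a half turn about z gives the same grasp; the last joint's range is limited). The gripper opens to 85 mm and grips with 20 to 120 N. Pads are 22 mm wide; open, the fingers measure 114 mm over their backs; the gripper's body (76 mm by 85 mm) begins 54 mm behind the grasp point. The pads swing forward as they close: fully open they stand 13 mm farther back than shut.
Start: joints at [-1.333, 0.3, 1.521, -0, 1.321, -0.067], TCP at [0.165, -0.525, 0.231] pointing down, gripper open.
Joint ranges: [-3.03, 3.03], [-0.79, 2.21], [0.23, 2.52], [-1.04, 4.18], [0, 3.07], [-2.55, 2.55]. Speed limits (rad/s): [2.22, 2.22, 2.57, 3.14, 3.14, 3.14].

## Interface

Orientations are given as a unit quaternion [x, y, z, w].
In Python, from bench import * gives the robot as it stands. The module is installed in compiled form; this text tells all that it offers.
- The arm moves only by the tool drive_tool, never from a script. Its argument "motion" is text: rows parted by semicolons, each of 4 numbers parted by spaces: the shift along the tool's x, y, z in cm, then the turn about the tool's z in degrees. In form: tx ty tz spin; .... A call has exactly 10 rows; each row is the pose to reach, as a shift and turn from the pose commanded when the call began, along the tool's axes at that moment; what a row does not reach only later rows make up. A row lasts 1/10 s, in which the tool goes at most 50 mm and 8.59 degrees, less where a joint would pass 70% of its speed; a pose out of reach is approached as far as the arm can. A call with a gripper value outside its range is refused whole. "grip" is the closure, from 0 (fully open) to 1 (shut), set as the call begins (left out, the last holds). The fingers move at their own pace and stop on an object; "squeeze" is the grip in N (left out, the last holds). Time passes only in rows, so rows that repeat a pose let the fingers close, or fill a call up. It gives the time, the measured TCP pose, the force, the opening and the grip force at its end, in the units of the state.
- get_state(): the state, without advancing time (a new reading comes with each control period).
- grab_frame(name): name is "scene" or "top" or "wrist"; returns the picture (480x640x3 uint8, red, green, blue); there is no depth.
- camera_model(name): a dict with "K" (3x3 intrinsics, pixels), "D" ([k1, k2, p1, p2, k3] as OpenCV has them; the pictures are not rectified), "R" (3x3) and "t" (3): a world point X has camera coordinates R X + t; the wrist camera has in their place "T_tool_cam" (4x4, takes a point from camera to tool coordinates, whose origin is the TCP and whose axes are the flange's). Camera axes: x right, y down, z forward; pixel columns grow to the right and rows downward; lengths in m; the calibration is good to about 2 mm. A picture is of the moment at which its call begins: read the wrist's pose just before it. camera_model takes no time and is no camera call.
- hand_in(): hands the job in; it is judged then, once.
The state is a dict: "time_s": time; "qpos": joint angles; "qvel": joint speeds; "effort": joint torques, N m; "position": TCP position; "ee_rot": TCP orientation; "ft_force": force on the tool from outside, world axes, zero at the start; "wrist_torque": the same for the moment, N m; "opening": finger opening in m; "grip_force": force on a finger pad.
Only numpy, scipy, OpenCV 4.12 (cv2) and the standard library are available. Lean on these libraries where they do the work, as an engineer would, in place of code of your own. Each camera call takes 0.05 s, during which the arm holds its last target. There are 200 camera calls.

## Working session

There is one attempt and no reset: what is moved stays moved. The work goes in short steps, Python scripts to look and compute and a tool call to move; the robot and the scene stay as the last step left them, time stands still between calls to the robot, and variables do not carry over. Pictures are saved under pics/ and viewed, at most 10 in all, crops included, and the job is handed in when it is done.

Besides the shell and the picture viewer there is one more tool, called as a command line: name --argument value ..., lists and objects as JSON in quotes. drive_tool: Moves the arm, as the interface text tells. Its arguments: {"type":"object","properties":{"motion":{"type":"string"},"grip":{"type":"number"},"squeeze":{"type":"number"}},"required":["motion"]}

```bash
mkdir -p pics
python3 - <<'E'
from bench import *
import cv2,numpy as np
s=get_state();print({k:np.round(v,3) for k,v in s.items()})
for n in("scene","top"):
    cv2.imwrite(f"pics/{n}0.png",cv2.cvtColor(grab_frame(n),cv2.COLOR_RGB2BGR)); c=camera_model(n)
    print(n,c)
print(camera_model("wrist"))
E
```

```text
{'time_s': np.float64(0.0), 'qpos': array([-1.333,  0.3  ,  1.522, -0.   ,  1.321, -0.067]), 'qvel': array([ 0.001, -0.   , -0.   , -0.001,  0.002,  0.002]), 'effort': array([-4.0000e-03, -5.4350e+01, -3.6179e+01, -0.0000e+00,  4.0000e-03,
       -0.0000e+00]), 'position': array([ 0.165, -0.524,  0.231]), 'ee_rot': array([ 0.988,  0.152, -0.   , -0.001]), 'ft_force': array([-0.016,  0.528, -0.182]), 'wrist_torque': array([ 0.   , -0.032, -0.017]), 'grip_force': np.float64(0.0), 'opening': np.float64(0.086)}
scene {'K': array([[467.24426665,   0.        , 326.02739021],
       [  0.        , 467.24426665, 246.88984214],
       [  0.        ,   0.        ,   1.        ]]), 'D': array([-0.09689644,  0.        ,  0.        ,  0.        ,  0.        ]), 'R': array([[-0.86231772,  0.50601371, -0.01892826],
       [ 0.37054269,  0.60509706, -0.70466706],
       [-0.34511776, -0.61466062, -0.7092856 ]]), 't': array([ 0.48396431, -0.14867432,  1.0498286 ])}
top {'K': array([[462.06315802,   0.        , 315.22788587],
       [  0.        , 462.06315802, 243.51447956],
       [  0.        ,   0
[... 203 characters left out ...]
68],
       [ 0.12892674,  0.01648375, -0.99151711]]), 't': array([0.00511272, 0.57571444, 0.83631641])}
{'K': array([[388.61241101,   0.        , 313.85055722],
       [  0.        , 388.61241101, 245.28801486],
       [  0.        ,   0.        ,   1.        ]]), 'D': array([-0.01403278,  0.        ,  0.        ,  0.        ,  0.        ]), 'T_tool_cam': array([[-3.29539535e-04, -9.48449015e-01, -3.16929579e-01,
         7.98652572e-02],
       [ 9.99999883e-01, -2.00186477e-04, -4.40706196e-04,
         5.27442089e-04],
       [ 3.54542342e-04, -3.16929687e-01,  9.48448969e-01,
        -1.41635987e-01],
       [ 0.00000000e+00,  0.00000000e+00,  0.00000000e+00,
         1.00000000e+00]])}
```

View pics/top0.png

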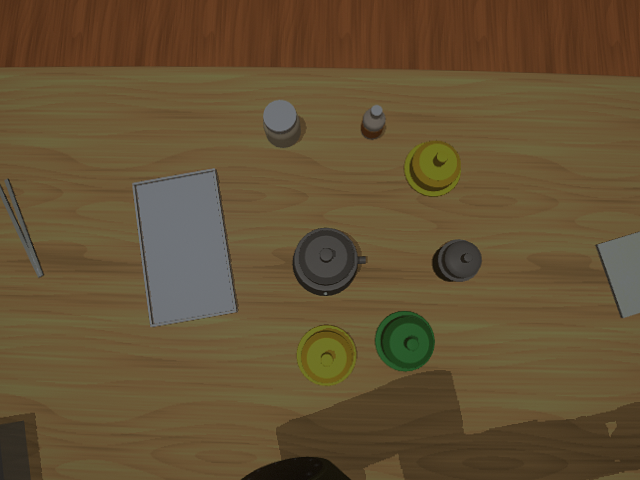

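View pics/scene0.png

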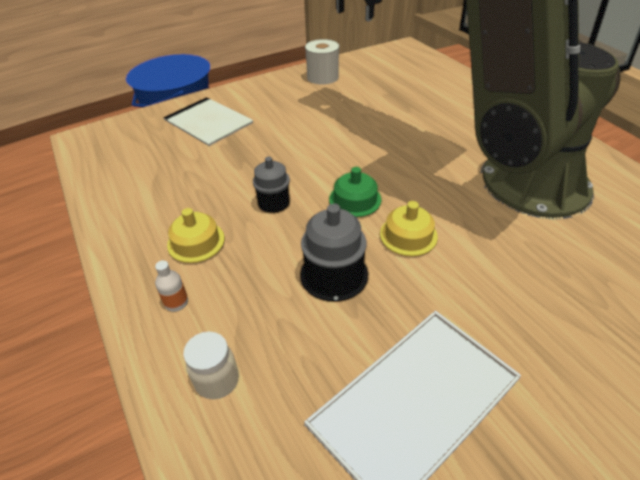

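The top view shows the large canister's knob at about (326,255) and the tray corners at (134,184), (216,170), (236,312) and (152,326). The small canister is at (459,260). In the scene view the knob top is at about (334,209).

```bash
cat > h.py <<'E'
from bench import *
import cv2,numpy as np
from scipy.spatial.transform import Rotation as Ro
def ray(n,uv,st=None):
    c=camera_model(n); p=cv2.undistortPoints(np.array([[uv]],float),c["K"],c["D"])[0,0]; d=np.array([*p,1.])
    if n=="wrist":
        T=c["T_tool_cam"];R=Ro.from_quat(st["ee_rot"]).as_matrix()
        return st["position"]+R@T[:3,3],R@T[:3,:3]@d
    return -c["R"].T@c["t"],c["R"].T@d
def onz(n,uv,z,st=None):
    o,d=ray(n,uv,st);return o+d*(z-o[2])/d[2]
def tri(r1,r2):
    A=np.zeros((3,3));b=np.zeros(3);L=[]
    for o,d in(r1,r2):
        d=d/np.linalg.norm(d);P=np.eye(3)-np.outer(d,d);A+=P;b+=P@o
    x=np.linalg.solve(A,b);return x,[np.linalg.norm(np.cross(x-o,d/np.linalg.norm(d)))for o,d in(r1,r2)]
E
python3 - <<'E'
from h import *
im=cv2.imread("pics/top0.png")
m=((im.min(2)>85)).astype(np.uint8);m[:, :120]=0;m[:,250:]=0
cs,_=cv2.findContours(m,0,2);c=max(cs,key=cv2.contourArea);r=cv2.minAreaRect(c);print(r)
B=cv2.boxPoints(r)
for z in(.005,.014):
    P=np.array([onz("top",q,z) for q in B]);print(z,P[:,:2].round(3),P.mean(0).round(3),[np.linalg.norm(P[i]-P[(i+1)%4]).round(3) for i in range(4)])
print(tri(ray("top",(326,254)),ray("scene",(334,209))), onz("top",(326,254),.162),onz("scene",(334,209),.162))
print("small",onz("top",(466,257),.117))
for n,q in(("jar",(281,110)),("bottle",(376,111))):print(n,onz("top",q,.09))
print("lids",onz("top",(326,355),.0),onz("top",(405,342),0),onz("top",(433,168),0))
E
```

```text
((182.04747009277344, 247.25546264648438), (147.36312866210938, 87.27851104736328), 81.32682800292969)
0.005 [[0.699 0.401]
 [0.729 0.226]
 [0.44  0.168]
 [0.41  0.335]] [0.57  0.282 0.005] [np.float64(0.178), np.float64(0.295), np.float64(0.17), np.float64(0.297)]
0.014 [[0.697 0.397]
 [0.727 0.224]
 [0.44  0.166]
 [0.411 0.332]] [0.569 0.28  0.014] [np.float64(0.176), np.float64(0.292), np.float64(0.168), np.float64(0.294)]
(array([ 0.54243606, -0.00176673,  0.15926644]), [np.float64(0.0005182440830087618), np.float64(0.0005182440830087802)]) [ 0.54256854 -0.00204506  0.162     ] [0.54367679 0.00132384 0.162     ]
small [ 0.54729622 -0.24211104  0.117     ]
jar [0.81708441 0.08616309 0.09      ]
bottle [ 0.81826323 -0.08986643  0.09      ]
lids [ 0.36529276 -0.00716742  0.        ] [ 0.39316785 -0.15844232  0.        ] [ 0.73893236 -0.21560785  0.        ]
```

drive_tool --motion "5.2 -3.9 -3 0;10.4 -7.7 -3 0;15 -11.4 -3 0;19.5 -14.6 -3 0;23.5 -17.6 -3 0;27.5 -20.6 -3 0;31.5 -23.6 -3 0;35.5 -26.6 -3 0;39.5 -29.6 -3 0;43 -32 -3 0" --grip 0

```text
time_s: 1.1
position: [0.4554, -0.1211, 0.2613]
ee_rot: [0.988, 0.152, -0.0, 0.0]
ft_force: [0.4, -0.9, 0.3]
opening: 0.0851
grip_force: 0.0
```

drive_tool --motion "4 -3 0 0;7 -5 0 0;8.8 -6.6 0 0;8.8 -6.6 0 0;8.8 -6.6 0 0;8.8 -6.6 0 0;8.8 -6.6 0 0;8.8 -6.6 0 0;8.8 -6.6 0 0;8.8 -6.6 0 0"

```text
time_s: 2.1
position: [0.5187, -0.034, 0.2613]
ee_rot: [0.988, 0.152, 0.0, 0.0]
ft_force: [0.1, 0.1, -0.3]
opening: 0.0856
grip_force: 0.0
```

Run:
```python
from h import *
s=get_state();im=cv2.cvtColor(grab_frame("wrist"),cv2.COLOR_RGB2BGR);cv2.imwrite("pics/w1.png",im)
print(s["position"],s["ee_rot"],s["time_s"])
```

```text
[ 0.51871865 -0.03400391  0.26133707] [9.88436260e-01 1.51636928e-01 4.82817950e-05 1.37160290e-05] 2.1
```

View pics/w1.png

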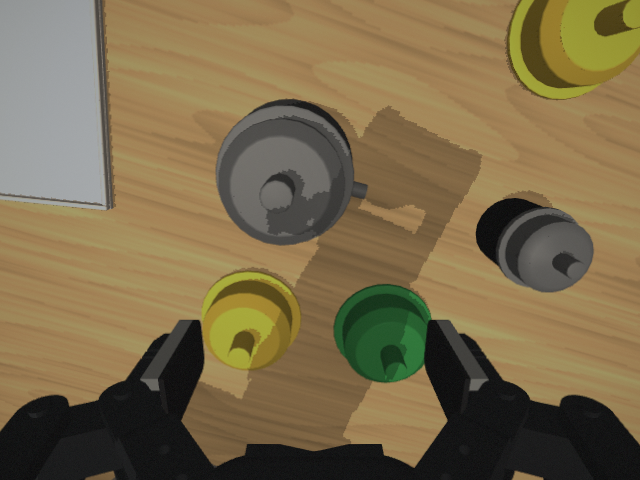

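The wrist view shows the grey lid, with its knob's top disc at about (277,194). The tray edge is at upper left, the small canister at right, and the coloured decoys stand near the fingers.

Run:
```python
from h import *
s=get_state()
k=onz("wrist",(277,194),.162,s);print(k, tri(ray("wrist",(277,194),s),ray("top",(326,253))))
R=Ro.from_quat(s["ee_rot"]).as_matrix()
print("shift cm",(R.T@(k-s["position"])*100).round(2))
im=cv2.imread("pics/w1.png");g=im[150:235,230:325];hs=im.max(2).astype(int)-im.min(2)
m=((hs<25)&(im.max(2)>50)).astype(np.uint8);m[:,:200]=0;m[:,350:]=0
m[:90]=0;m[260:]=0
cs,_=cv2.findContours(m,0,2);c=max(cs,key=cv2.contourArea);e=cv2.fitEllipse(cv2.convexHull(c));print(e,onz("wrist",e[0],.08,s))
```

```text
[ 0.54362624 -0.00237173  0.162     ] (array([ 0.54399068, -0.00221308,  0.16358222]), [np.float64(0.00021366822747955313), np.float64(0.00021366822747956215)])
shift cm [ 3.32 -2.27  9.93]
((284.24920654296875, 174.47186279296875), (137.35189819335938, 140.10292053222656), 162.6373748779297) [ 0.54361121 -0.00089987  0.08      ]
```

drive_tool --motion "3.3 -2.3 0 0;3.3 -2.3 2 0;3.3 -2.3 5 0;3.3 -2.3 8 0;3.3 -2.3 10 0;3.3 -2.3 11.5 0;3.3 -2.3 12.6 0;3.3 -2.3 12.6 0;3.3 -2.3 12.6 0;3.3 -2.3 12.6 0"

```text
time_s: 3.15
position: [0.5438, -0.002, 0.1362]
ee_rot: [0.988, 0.152, 0.001, 0.0]
ft_force: [-0.2, 0.8, 0.9]
opening: 0.0855
grip_force: 0.0
```

Run:
```python
from h import *
s=get_state();im=cv2.cvtColor(grab_frame("wrist"),cv2.COLOR_RGB2BGR);cv2.imwrite("pics/w2.png",im)
print(s["position"],s["ft_force"])
```

```text
[ 0.54380248 -0.00198869  0.13623112] [-0.15677021  0.76934114  0.92092424]
```

View pics/w2.png

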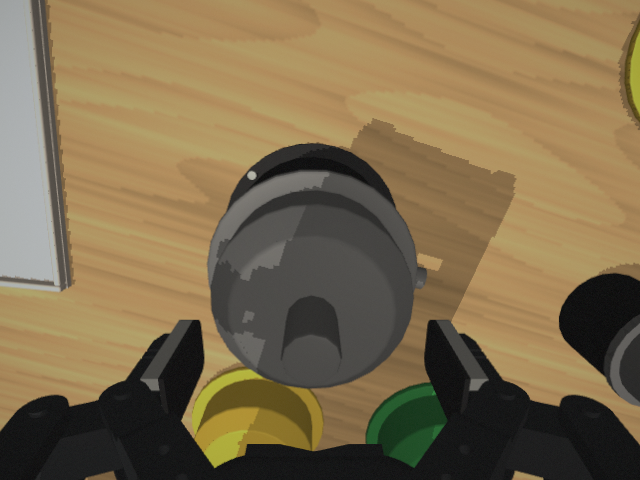

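The knob sits at about (312,350), centred between the fingers. I'll close the gripper.

drive_tool --motion "0 0 0.1 0;0 0 0.1 0;0 0 0.1 0;0 0 0.1 0;0 0 0.1 0;0 0 0.1 0;0 0 0.1 0;0 0 0.1 0;0 0 0.1 0;0 0 0.1 0" --grip 1 --squeeze 45

```text
time_s: 4.2
position: [0.5435, -0.002, 0.1345]
ee_rot: [0.988, 0.152, 0.0, 0.0]
ft_force: [0.4, -0.1, 4.3]
opening: 0.0206
grip_force: 44.2
```

drive_tool --motion "0 0 -0.3 0;0 0 -1 0;0 0 -2 0;0 0 -3.2 0;0 0 -4.4 0;0 0 -5.6 0;0 0 -6.8 0;0 0 -7.6 0;0 0 -8 0;0 0 -8 0"

```text
time_s: 5.2
position: [0.5435, -0.0019, 0.2147]
ee_rot: [0.988, 0.152, 0.0, 0.0]
ft_force: [-0.8, 0.9, -1.1]
opening: 0.0207
grip_force: 44.0
```

Run:
```python
from h import *
for n in("top","scene"):
    im=cv2.imread(f"pics/{n}0.png");t=85 if n=="top" else 170
    m=((im.min(2)>t)).astype(np.uint8)
    if n=="top": m[:,:120]=0;m[:,250:]=0
    else: m[:300]=0; m[:,:290]=0
    cs,_=cv2.findContours(m,0,2);c=cv2.convexHull(max(cs,key=cv2.contourArea))
    q=cv2.approxPolyDP(c,8,True)[:,0];print(n,q.tolist());
    for z in(.005,.014):print(z,np.array([onz(n,p.astype(float),z)[:2] for p in q]).round(3).tolist())
```

```text
top [[214, 168], [235, 311], [150, 326], [132, 183]]
0.005 [[0.729, 0.226], [0.445, 0.17], [0.411, 0.335], [0.695, 0.392]]
0.014 [[0.726, 0.224], [0.445, 0.169], [0.412, 0.332], [0.693, 0.388]]
scene [[519, 374], [426, 479], [358, 479], [305, 422], [435, 311]]
0.005 [[0.407, 0.327], [0.628, 0.375], [0.704, 0.327], [0.726, 0.221], [0.441, 0.163]]
0.014 [[0.413, 0.329], [0.63, 0.376], [0.706, 0.33], [0.727, 0.225], [0.446, 0.168]]
```

drive_tool --motion "1 -1.4 -1 0;3 -4.3 -1 0;5.3 -7.5 -1 0;7.6 -10.8 -1 0;9.9 -14.1 -1 0;12.2 -17.4 -1 0;14.5 -20.7 -1 0;16.3 -23.3 -1 0;17.3 -24.7 -1 0;17.6 -25.2 -1 0"

```text
time_s: 6.2
position: [0.6354, 0.2928, 0.2227]
ee_rot: [0.988, 0.153, -0.001, 0.0]
ft_force: [-0.8, 0.2, -0.4]
opening: 0.0206
grip_force: 44.1
```

drive_tool --motion "0 0 0 0;0 0 0 0;0 0 2 0;0 0 4 0;0 0 6 0;0 0 7 0;0 0 8 0;0 0 8 0;0 0 8 0;0 0 8 0"

```text
time_s: 7.2
position: [0.636, 0.2913, 0.1454]
ee_rot: [0.988, 0.152, 0.001, -0.0]
ft_force: [-0.5, -0.4, -0.5]
opening: 0.0207
grip_force: 44.1
```

Run:
```python
from h import *
s=get_state();print(s["position"],s["opening"],s["ft_force"])
a=cv2.cvtColor(grab_frame("top"),cv2.COLOR_RGB2BGR)[140:380,100:420];b=cv2.cvtColor(grab_frame("wrist"),cv2.COLOR_RGB2BGR)
a=cv2.resize(a,(480,360));b=cv2.resize(b,None,fx=.5,fy=.5);o=np.zeros((360,800,3),np.uint8);o[:,:480]=a;o[:240,480:]=b
cv2.imwrite("pics/c3.png",o)
```

```text
[0.63596882 0.29133839 0.14537522] 0.020749088165289777 [-0.53454525 -0.3515425  -0.49007691]
```

View pics/c3.png

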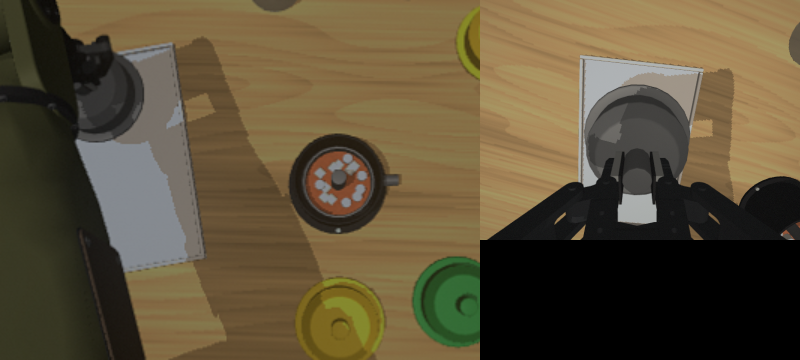

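The lid hangs over the tray's far half. The open tub shows the basket with its stem at about top pixel (325,259). I'll lower the lid now.

drive_tool --motion "0 0 1.5 0;0 0 3 0;0 0 4.5 0;0 0 6 0;0 0 6.8 0;0 0 7.3 0;0 0 7.6 0;0 0 7.8 0;0 0 7.9 0;0 0 7.9 0"

```text
time_s: 8.3
position: [0.6358, 0.2913, 0.0657]
ee_rot: [0.988, 0.152, 0.0, -0.0]
ft_force: [-0.4, -0.2, -1.0]
opening: 0.0202
grip_force: 44.3
```

drive_tool --motion "0 0 0.05 0;0 0 0.1 0;0 0 0.15 0;0 0 0.2 0;0 0 0.2 0;0 0 0.2 0;0 0 0.2 0;0 0 0.2 0;0 0 0.2 0;0 0 0.2 0"

```text
time_s: 9.3
position: [0.636, 0.2914, 0.0655]
ee_rot: [0.988, 0.152, 0.001, -0.0]
ft_force: [-7.6, -2.7, 14.1]
opening: 0.0204
grip_force: 45.7
```

drive_tool --motion "0 0 -0.1 0;0 0 -0.15 0;0 0 -0.15 0;0 0 -0.15 0;0 0 -0.15 0;0 0 -0.15 0;0 0 -0.15 0;0 0 -0.15 0;0 0 -0.15 0;0 0 -0.15 0"

```text
time_s: 10.3
position: [0.636, 0.2914, 0.0655]
ee_rot: [0.988, 0.152, 0.001, -0.0]
ft_force: [-1.4, -0.2, 6.8]
opening: 0.0204
grip_force: 44.7
```

drive_tool --motion "0 0 0 0;0 0 0 0;0 0 0 0;0 0 0 0;0 0 0 0;0 0 0 0;0 0 -1 0;0 0 -3 0;0 0 -6 0;0 0 -9 0" --grip 0

```text
time_s: 11.3
position: [0.6355, 0.2912, 0.1565]
ee_rot: [0.988, 0.152, 0.0, 0.0]
ft_force: [0.2, 0.2, -0.4]
opening: 0.0853
grip_force: 0.0
```

drive_tool --motion "0 0 -4 0;-1.5 2.1 -8 0;-4.3 6.2 -8 0;-7 10 -8 0;-9.8 14 -8 0;-12.5 18 -8 0;-15.2 21.8 -8 0;-17 24.4 -8 0;-17.6 25.2 -8 0;-17.6 25.2 -8 0"

```text
time_s: 12.3
position: [0.5433, -0.0027, 0.2357]
ee_rot: [0.989, 0.151, 0.001, 0.0]
ft_force: [-0.2, 1.1, 0.1]
opening: 0.0855
grip_force: 0.0
```

drive_tool --motion "0 0 0 0;0 0 0 0;0 0 0 0;0 0 0 0;0 0 0 0;0 0 0 0;0 0 0 0;0 0 0 0;0 0 0 0;0 0 0 0"

```text
time_s: 13.3
position: [0.5434, -0.002, 0.2348]
ee_rot: [0.988, 0.152, -0.0, -0.0]
ft_force: [-1.7, -0.1, -0.4]
opening: 0.0853
grip_force: 0.0
```

Run:
```python
from h import *
s=get_state();print(s["position"])
b=cv2.cvtColor(grab_frame("wrist"),cv2.COLOR_RGB2BGR);a=cv2.cvtColor(grab_frame("scene"),cv2.COLOR_RGB2BGR)
cv2.imwrite("pics/w4.png",b);cv2.imwrite("pics/s4.png",a)
o=np.zeros((600,800,3),np.uint8);o[:480,:640]=b;o[360:600,480:]=cv2.resize(a,(320,240));cv2.imwrite("pics/c4.png",o)
```

```text
[ 0.54335398 -0.00196457  0.2347853 ]
```

View pics/c4.png

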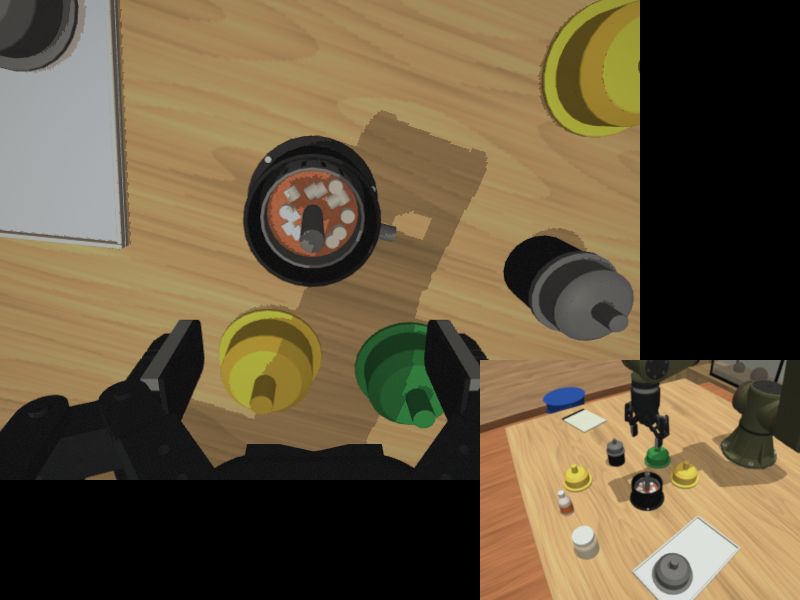

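The lid stands upright in the far half of the tray. The basket's stem top shows at wrist pixel (312,241), and the tub mouth is centred at about (313,210).

Run:
```python
from h import *
s=get_state();k=onz("wrist",(312,241),.12,s);R=Ro.from_quat(s["ee_rot"]).as_matrix()
print(k,"shift cm",(R.T@(k-s["position"])*100).round(2))
```

```text
[ 0.54055544 -0.00193726  0.12      ] shift cm [-0.27 -0.09 11.48]
```

drive_tool --motion "-0.2 -0.1 2 0;-0.2 -0.1 5 0;-0.2 -0.1 8 0;-0.2 -0.1 11 0;-0.2 -0.1 13 0;-0.2 -0.1 14 0;-0.2 -0.1 14.6 0;-0.2 -0.1 14.7 0;-0.2 -0.1 14.7 0;-0.2 -0.1 14.7 0"

```text
time_s: 14.4
position: [0.5416, -0.0016, 0.0887]
ee_rot: [0.988, 0.152, 0.001, 0.0]
ft_force: [1.1, 0.9, -0.3]
opening: 0.0853
grip_force: 0.0
```

drive_tool --motion "0 0 0 0;0 0 0 0;0 0 0 0;0 0 0 0;0 0 0 0;0 0 0 0;0 0 0 0;0 0 0 0;0 0 0 0;0 0 0 0" --grip 1 --squeeze 50

```text
time_s: 15.4
position: [0.5412, -0.0015, 0.0879]
ee_rot: [0.988, 0.152, 0.0, -0.0]
ft_force: [-1.1, 1.4, 4.0]
opening: 0.0167
grip_force: 48.7
```

drive_tool --motion "0 0 -0.3 0;0 0 -1 0;0 0 -2.2 0;0 0 -3.7 0;0 0 -5.2 0;0 0 -6.7 0;0 0 -8.2 0;0 0 -9.7 0;0 0 -10.7 0;0 0 -11 0"

```text
time_s: 16.4
position: [0.5415, -0.0017, 0.1993]
ee_rot: [0.988, 0.152, 0.001, 0.0]
ft_force: [0.7, 0.8, -1.9]
opening: 0.0167
grip_force: 48.7
```

Run:
```python
from h import *
s=get_state();print(s["position"],s["opening"],s["ft_force"])
a=cv2.cvtColor(grab_frame("scene"),cv2.COLOR_RGB2BGR);cv2.imwrite("pics/s5.png",a)
```

```text
[ 0.54149804 -0.001651    0.1993188 ] 0.01669519959557758 [ 0.67588221  0.79670046 -1.88853351]
```

View pics/s5.png

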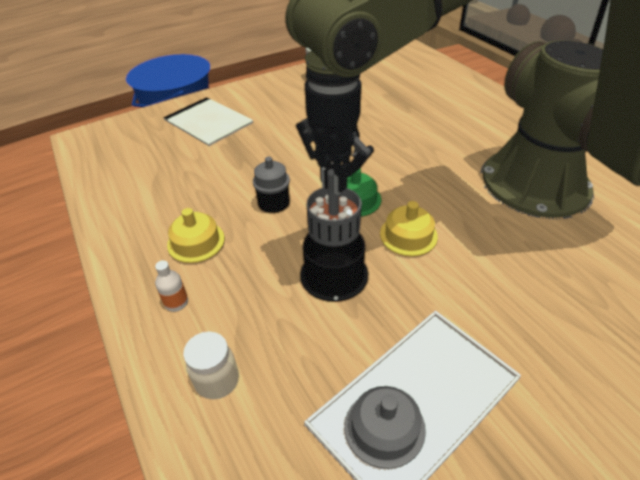

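The basket hangs upright at about (334,213), clear of the tub, and the lid stands in the tray at (387,425). Next I carry the basket to the near half.

drive_tool --motion "0 0 -1 0;0.3 -1.8 -1.5 0;0.8 -5 -1.5 0;1.4 -8.6 -1.5 0;2 -12.2 -1.5 0;2.5 -15.8 -1.5 0;3.1 -19.4 -1.5 0;3.7 -23 -1.5 0;4.1 -25.6 -1.5 0;4.2 -26.6 -1.5 0"

```text
time_s: 17.45
position: [0.5007, 0.2667, 0.2126]
ee_rot: [0.988, 0.153, -0.0, -0.0]
ft_force: [-0.7, 0.6, -2.2]
opening: 0.0166
grip_force: 49.0
```

drive_tool --motion "0 0 0 0;0 0 0 0;0 0 0 0;0 0 2 0;0 0 4 0;0 0 6 0;0 0 8 0;0 0 9 0;0 0 9 0;0 0 9 0"

```text
time_s: 18.45
position: [0.5019, 0.2645, 0.1236]
ee_rot: [0.988, 0.152, 0.0, -0.0]
ft_force: [0.8, 0.3, -1.7]
opening: 0.0168
grip_force: 48.9
```

Run:
```python
from h import *
s=get_state();print(s["position"],s["opening"],s["ft_force"])
a=cv2.cvtColor(grab_frame("scene"),cv2.COLOR_RGB2BGR);b=cv2.cvtColor(grab_frame("wrist"),cv2.COLOR_RGB2BGR)
cv2.imwrite("pics/c6.png",np.hstack([a[200:,240:],cv2.resize(b,None,fx=.58,fy=280/480)]))
```

```text
[0.50188983 0.2645485  0.12362148] 0.01678190748562364 [ 0.8276798   0.31965401 -1.72388204]
```

View pics/c6.png

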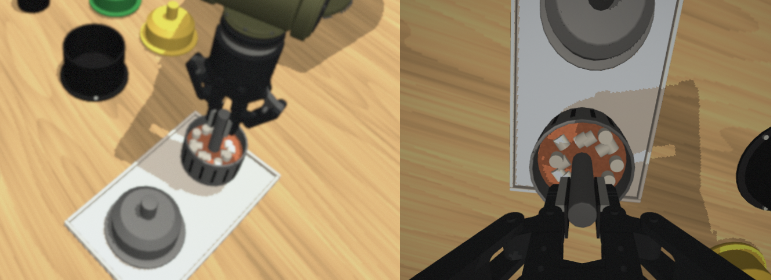

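The basket hangs upright over the near half of the tray, inside the rim and clear of the lid. The underside is at about 42 mm, so the TCP should end at about 0.087.

drive_tool --motion "0 0 0.8 0;0 0 1.6 0;0 0 2.3 0;0 0 2.9 0;0 0 3.2 0;0 0 3.4 0;0 0 3.5 0;0 0 3.6 0;0 0 3.7 0;0 0 3.7 0"

```text
time_s: 19.55
position: [0.5016, 0.2651, 0.0868]
ee_rot: [0.988, 0.152, 0.001, -0.0]
ft_force: [-4.1, 0.6, 6.3]
opening: 0.0164
grip_force: 50.1
```

drive_tool --motion "0 0 0 0;0 0 0.05 0;0 0 0.1 0;0 0 0.1 0;0 0 0.1 0;0 0 0.1 0;0 0 0.1 0;0 0 0.1 0;0 0 0.1 0;0 0 0.1 0"

```text
time_s: 20.55
position: [0.5018, 0.2652, 0.0868]
ee_rot: [0.988, 0.152, 0.001, -0.0]
ft_force: [-8.4, -1.9, 17.6]
opening: 0.0164
grip_force: 51.2
```

drive_tool --motion "0 0 -0.1 0;0 0 -0.15 0;0 0 -0.15 0;0 0 -0.15 0;0 0 -0.15 0;0 0 -0.15 0;0 0 -0.15 0;0 0 -0.15 0;0 0 -0.15 0;0 0 -0.15 0"

```text
time_s: 21.55
position: [0.5017, 0.2651, 0.0868]
ee_rot: [0.988, 0.152, 0.001, -0.0]
ft_force: [-1.0, 2.4, 5.1]
opening: 0.0166
grip_force: 49.7
```

drive_tool --motion "0 0 0 0;0 0 0 0;0 0 0 0;0 0 0 0;0 0 0 0;0 0 0 0;0 0 0 0;0 0 -1 0;0 0 -3 0;0 0 -6 0" --grip 0

```text
time_s: 22.55
position: [0.5008, 0.2645, 0.1465]
ee_rot: [0.988, 0.152, -0.001, 0.0]
ft_force: [0.4, 0.1, 0.9]
opening: 0.0858
grip_force: 0.0
```

drive_tool --motion "0 0 -4 0;0 0 -8 0;0 2 -11 0;0 6 -11 0;0 10 -11 0;0 13 -11 0;0 13 -11 0;0 13 -11 0;0 13 -11 0;0 13 -11 0"

```text
time_s: 23.55
position: [0.5401, 0.1416, 0.2565]
ee_rot: [0.988, 0.152, 0.0, -0.0]
ft_force: [-0.7, 0.9, 0.4]
opening: 0.0854
grip_force: 0.0
```

Run:
```python
from h import *
s=get_state();print(s["position"],s["opening"],s["ft_force"])
a=cv2.cvtColor(grab_frame("scene"),cv2.COLOR_RGB2BGR);cv2.imwrite("pics/s7.png",a)
```

```text
[0.54013697 0.14162878 0.25646328] 0.08544298482378672 [-0.67610405  0.90792684  0.42178647]
```

View pics/s7.png

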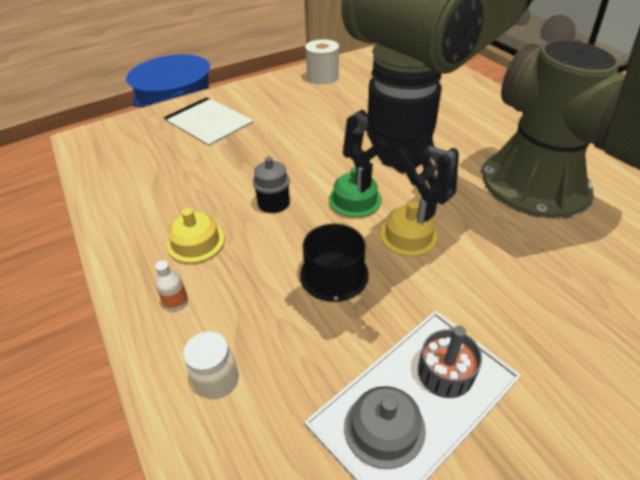

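The lid (387,425) and the basket (450,362) stand upright side by side in the tray. The tub is empty, the small canister at (271,184) is untouched, and the robot is clear of everything.

```bash
python3 -c "
from bench import *
print(hand_in())"
```

```text
the job is handed in; nothing more can be done
None
```

The job is handed in, though no verdict came back: the lid and then the media basket are out of the larger canister and upright side by side in the drip tray, the small canister is where it was, and it took about 24 s of the 64 s allowed.

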